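# Connect the gas filter to the spring-sleeve quick coupler

## Robot

A 6-joint arm with a two-finger parallel gripper is mounted at the origin on the work surface. World frame = base frame: x ahead of the robot, y to its left, z up, the work surface at z = 0. Lengths are in mm, angles in rad, forces in N, time in s.
With the tool pointing down it reaches from about 350 to 875 mm from the base axis. Payload 4.2 kg.
Tool frame: the origin (TCP) lies midway between the tips of the shut fingers; the grasp point (between the pads) lies 19 mm behind it; z points along the fingers, y is the direction in which the jaws open and shut (so a half turn about z gives the same grasp; the last joint's range is limited). The gripper opens to 85 mm and grips with 20 to 120 N. Pads are 22 mm wide; open, the fingers measure 114 mm over their backs; the gripper's body (76 mm by 85 mm) begins 54 mm behind the grasp point. The pads swing forward as they close: fully open they stand 13 mm farther back than shut.
Start: joints at [-0.846, 0.385, 0.008, 0, -1.194, -0.259], TCP at [280.722, -558.385, 193.812] pointing down, gripper open.
Joint ranges: [-3.14, 3.14], [-1.21, 2.06], [-1.07, 1.41], [-3.16, 2.05], [-2.99, -0.16], [-3.1, 3.1]. Speed limits (rad/s): [2.79, 2.79, 3.14, 3.14, 3.14, 3.14].

## Interface

Orientations are given as a unit quaternion [x, y, z, w].
In Python, from bench import read_state, get_image, job_done, search_frame, regions_of gives the robot as it stands.
- The arm moves only by the tool servo_tool, never from a script. Its arguments are lists of equal length, an entry for each row: "turn": the turn, a rotation vector about the world's x, y, z in rad, a list of three; "dp": the shift along the world's x, y, z in m, a list of three; "fingers": the finger opening in m, from 0 to 0.0854. In form: {"turn": [[rx, ry, rz], ...], "dp": [[tx, ty, tz], ...], "fingers": [fingers, ...]}. A call has exactly 5 rows; each row shifts and turns the pose as measured when the row begins; what a row does not reach is not made up. A row lasts 1/8 s, in which the tool goes at most 62.5 mm and 10.7 degrees, less where a joint would pass 70% of its speed; a pose out of reach is approached as far as the arm can. A call is refused whole if a number of a shift passes 0.0625 or a number of a turn 0.188, either way. A call with a gripper value outside its range is refused whole. The fingers move at their own pace and stop on an object; the grip force is fixed at half the most. Time passes only in rows, so rows that do not move let the fingers close, or fill a call up. It gives the time, the measured TCP pose, the force and the opening at its end, in the units of the state.
- read_state(): the state, without advancing time (a new reading comes with each control period).
- get_image(name): name is "side" or "top"; returns a dict with "img" (400x640x3 uint8, red, green, blue), "vfov" (degrees; the focal length in pixels is half the picture's height over the tangent of half this angle, whatever the lens; pixels are square), "cx", "cy" (the principal point, pixels), "world_from_camera" (4x4, takes a point from camera to world coordinates). Camera axes: x right, y down, z forward; pixel columns grow to the right and rows downward; lengths in mm; the calibration is good to about 2 mm. A picture is of the moment at which its call begins. There is no depth.
- job_done(): hands the job in, once; it reports no verdict.
Trained networks look in the newest picture that a camera, given by its name, has taken for a name from the list of things; names that differ only in an ending like _2 or _b are one class to them, and where a whole thing is asked for, a point or a joint stands for the part that bears it (a point fixed in the world has none). Each returns a list of dicts, best first, with "score" (0 to 1); they miss things now and then, are a little off and sometimes report something else, mostly with a low value. They report only what shows in the picture. A call takes as long as a camera call. They do not tell look-alikes from the thing itself.
- search_frame(query, camera): "box" ([left, top, width, height] in pixels, round what is visible of it).
- regions_of(query, camera): "region" (400x640 bool, what is visible of it) and "box" ([left, top, width, height] in pixels, round what is visible of it).
The state is a dict: "clock": time; "joints": joint angles; "joint_vel": joint speeds; "joint_efforts": joint torques, N m; "position": TCP position; "ee_rot": TCP orientation; "contact_force": force on the tool from outside, world axes, zero at the start; "wrist_torque": the same for the moment, N m; "gripper_width": finger opening in mm.
Only numpy, scipy, OpenCV 4.12 (cv2) and the standard library are available. Lean on these libraries where they do the work, as an engineer would, in place of code of your own. Each camera call takes 0.05 s, during which the arm holds its last target. There are 200 camera calls.

## Task

Connect the white gas filter to the quick coupler on the gas unit. First pull the coupler's sleeve back (down, towards the unit) until it catches and stays there; then take the filter from the stand and push its plug straight down into the coupler until it is fully home and the sleeve springs forward by itself and locks it, and let go of it. Never force the coupler (both the sleeve and the plug move with a light push and then come to a firm stop, whose height you must feel for), and leave the other things where they are.

Things in the scene. Friction and masses are not known exactly. Their poses are not given: they have to be found in the camera images.
- unit: gas unit, fixed: white box 130 (x) x 110 (y) x 45 mm high; origin at the centre of its underside. On its top an upright quick coupler (brass body, steel sleeve). It is screwed in to varying depth: its foot is H = 0 to 24 mm above the box's top, not reported, to be felt. Above the foot: mouth of the bore at 50 mm (outer diameter 25, bore 18, no chamfer); washer of diameter 33 up to 12 mm.
- port (a point): on the coupler's upright axis, at the unit's top face (45 mm above the bench), H below the coupler's foot. Sleeve when forward: 24 to 47 mm above the foot; ring of diameter 34 mm (35 over the knurls) with a collar of diameter 45, 4 mm thick, at its lower end (collar top at 28 mm). Fingers closed round the ring with tips on the collar, or pressing on the collar, push it down.
- sleeve (a joint): 0 m = forward (up, locked); grows as pulled back (down) to a firm stop at 0.012; forced past 0.0135 (about 40 N) it is damaged. Spring 6 N at 0, 11 N at the stop, up to 10 N more while passing a catch. Pushed to the stop and let go it stays at about 0.0095. Forward, its pins bar the bore; back, the bore is free. A plug pushed home frees it: it springs to 0, pins lock the plug's groove.
- filter_mid (a point): centre of the filter's white capsule, z up its axis. Upright cylinder, diameter 32 mm (33 over ribs), 50 high (25 above and below this point), 0.10 to 0.15 kg; small nipple 6 mm high on top; below it a steel plug of diameter 16, 32 mm long. Starts upright, loose, in either hole (diameter 21) of the stand, capsule resting on the stand's top; lift 40 mm to clear.
- filter_nose (a point): tip of the filter's plug, on its axis, 57 mm below the capsule's centre; z up. Tapered: diameter 9 mm at the tip, 16 mm at 5 mm above. In the coupler (sleeve back) the tip meets a sprung poppet 28 mm above the foot (22 mm below the mouth); about 3 mm farther (3 to 12 N) the sleeve is freed; 5 mm farther is a firm stop (keep well under 30 N). Locked, the tip stays about 25 mm above the foot.
- stand: parking stand, fixed: black block 60 (its x) x 180 (its y) x 40 mm high; origin at the centre of its underside; its two holes lie at y = +45 and -45 mm.
- blank: low grey blanking cap in the other hole of the stand (disc of diameter 36 mm, 14 mm high, on the stand's top); leave it alone; origin at the tip of its stem, 8 mm above the bench.
- flask: clear culture flask with a cap lying on the bench, 130 mm long (170 with cap, its y) x 85 x 34 mm high; leave it; origin at the centre of its underside.
- reagent: amber bottle, diameter 60, 120 mm high; leave it; origin at the centre of its underside.
- dishes: stack of three clear dishes, diameter 91, 44 mm high; leave it; origin at the centre of its underside.
Things that resemble listed ones, but are neither listed nor needed, are in the scene too. What is shaped like the part that bears filter_mid but red is not meant.

How it is judged (in metres and radians):
On the way, in this order (a step that is already met when the one before it is completed fails the run):
1. the sleeve is pulled back at least 8.5 mm and stays there, before the plug enters (value of joint sleeve above 0.0085 m and contact force between the fingers and coupler below 0.5 N and horizontal distance between filter_nose and port above 0.03 m), for 0.2 s.
2. the plug stands in the coupler's bore while the sleeve is still back (value of joint sleeve above 0.0085 m and horizontal distance between filter_nose and port below 0.004 m and z of filter_nose in the frame of coupler below 0.042 m), for 0.05 s.
At the end, for the whole second after the job is handed in: the sleeve is forward again (within 1.5 mm), the filter stands upright (within 0.10 rad) on the coupler's axis (within 4 mm), its plug locked fully home (tip less than 27.5 mm above the coupler's foot), at rest and let go (value of joint sleeve below 0.0015 m and horizontal distance between filter_nose and port below 0.004 m and angle between filter_nose's own z axis and vertical below 0.1 rad and z of filter_nose in the frame of coupler below 0.0275 m and linear speed of filter below 0.02 m/s and contact force between the fingers and filter below 0.1 N); the robot touches nothing.
It fails at once if the filter's plug is forced: more than 30 N between filter and coupler (contact force between filter and coupler above 30 N).
It fails at once if the sleeve is forced past its stop (about 40 N) (value of joint sleeve above 0.0135 m).
It fails at once if the blanking cap, flask, bottle or dishes are pushed more than 20 mm from their place (distance of any of blank, flask, reagent, dishes from where it was at the start of the episode above 0.02 m).
It also fails if it takes over 61 s, if anything falls off the work surface, if the arm or the gripper's body presses on something with over 40 N, if the wrist force passes 120 N, or if a joint passes its speed limit or range.

## Working session

There is one attempt and no reset: what is moved stays moved. The work goes in short steps, Python scripts to look and compute and a tool call to move; the robot and the scene stay as the last step left them, time stands still between calls to the robot, and variables do not carry over. Pictures are saved under pics/ and viewed, about 8 in all and at most 12, crops included, and the job is handed in when it is done.

Besides the shell and the picture viewer there is one more tool, called after "Request:" in YAML: its name, and indented under it one key for each argument. servo_tool: Moves the arm, as the interface text tells. Its arguments: {"type":"object","properties":{"turn":{"type":"array","items":{"type":"array","items":{"type":"number"}}},"dp":{"type":"array","items":{"type":"array","items":{"type":"number"}}},"fingers":{"type":"array","items":{"type":"number"}}},"required":["turn","dp","fingers"]}

```bash
mkdir -p pics; ls; cat > h.py <<'E'
import numpy as np, cv2
from bench import *
def cam(n):
    d=get_image(n); d['f']=200/np.tan(np.radians(d['vfov'])/2); return d
def proj(d,p):
    T=np.linalg.inv(np.array(d['world_from_camera'])); q=T[:3,:3]@np.array(p,float)+T[:3,3]
    return np.array([d['cx']+d['f']*q[0]/q[2], d['cy']+d['f']*q[1]/q[2]])
def ray(d,uv):
    T=np.array(d['world_from_camera']); v=np.array([(uv[0]-d['cx'])/d['f'],(uv[1]-d['cy'])/d['f'],1]); return T[:3,3],T[:3,:3]@v
def atz(d,uv,z):
    o,v=ray(d,uv); return o+v*(z-o[2])/v[2]
def save(d,n,box=None,s=1):
    im=d['img'][:,:,::-1]
    if box: x,y,w,h=box; im=im[y:y+h,x:x+w]
    cv2.imwrite('pics/'+n+'.png',cv2.resize(im,None,fx=s,fy=s,interpolation=cv2.INTER_CUBIC))
E
python3 - <<'E'
from h import *
s=read_state(); print({k:np.round(v,3) for k,v in s.items()})
for n in ('side','top'):
    d=cam(n); save(d,n+'0'); print(n,d['f'],d['cx'],d['cy'],np.round(d['world_from_camera'],3).tolist())
    for q in ('unit','sleeve','filter_mid','stand','blank','flask','reagent','dishes'):
        print(q,[(np.round(r['box']).tolist(),round(r['score'],2)) for r in search_frame(q,n)])
E
```

```text
pics
{'clock': np.float64(0.0), 'joints': array([-8.460e-01,  3.860e-01,  7.000e-03, -1.000e-03, -1.194e+00,
       -2.590e-01]), 'joint_vel': array([ 0.001,  0.001,  0.003, -0.002,  0.   ,  0.   ]), 'joint_efforts': array([ 2.0000e-03, -3.9229e+01,  1.8841e+01,  4.1860e+00, -5.0000e-03,
       -0.0000e+00]), 'position': array([ 280.42 , -557.83 ,  192.716]), 'ee_rot': array([-0.231,  0.973,  0.001, -0.   ]), 'contact_force': array([ 0.254, -0.151, -0.25 ]), 'wrist_torque': array([ 0.051,  0.001, -0.022]), 'gripper_width': np.float64(85.049)}
side 427.7689353852033 315.4172218858486 199.46025467015653 [[-0.773, -0.339, 0.537, 99.587], [-0.635, 0.431, -0.642, 613.376], [-0.014, -0.837, -0.548, 618.066], [0.0, 0.0, 0.0, 1.0]]
unit [([355.0, 176.0, 60.0, 41.0], 0.9)]
sleeve [([384.0, 167.0, 19.0, 14.0], 0.44)]
filter_mid [([208.0, 310.0, 30.0, 45.0], 0.74), ([248.0, 270.0, 22.0, 34.0], 0.67), ([157.0, 266.0, 52.0, 49.0], 0.39)]
stand []
blank [([287.0, 262.0, 18.0, 17.0], 0.64)]
flask [([238.0, 190.0, 61.0, 50.0], 0.63), ([354.0, 131.0, 20.0, 45.0], 0.56)]
reagent [([357.0, 174.0, 60.0, 39.0], 0.71), ([352.0, 131.0, 25.0, 48.0], 0.6)]
dishes [([157.0, 268.0, 53.0, 46.0], 0.59)]
top 508.1200671645748 319.71236195189977 195.51724994239382 [[-0.026, -0.984, 0.175, 408.386], [-1.0, 0.028, 0.005, -6.41], [-0.01, -0.174, -0.985, 1133.016], [0.0, 0.0, 0.0, 1.0]]
unit [([389.0, 179.0, 76.0, 75.0], 0.92), ([264.0, 113.0, 81.0, 44.0], 0.72)]
sleeve [([422.0, 204.0, 18.0, 22.0], 0.7)]
filter_mid [([146.0, 224.0, 25.0, 23.0], 0.83), ([197.0, 215.0, 18.0, 19.0], 0.74)]
stand [([184.0, 212.0, 87.0, 30.0], 0.6)]
blank [([237.0, 221.0, 17.0, 20.0], 0.62)]
flask [([266.0, 113.0, 81.0, 43.0], 0.84)]
reagent [([447.0, 136.0, 31.0, 31.0], 0.58)]
dishes [([156.0, 142.0, 42.0, 43.0], 0.96)]
```

View pics/side0.png

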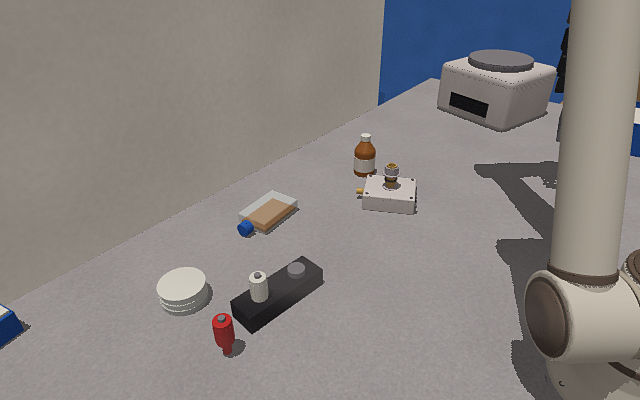

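View pics/top0.png

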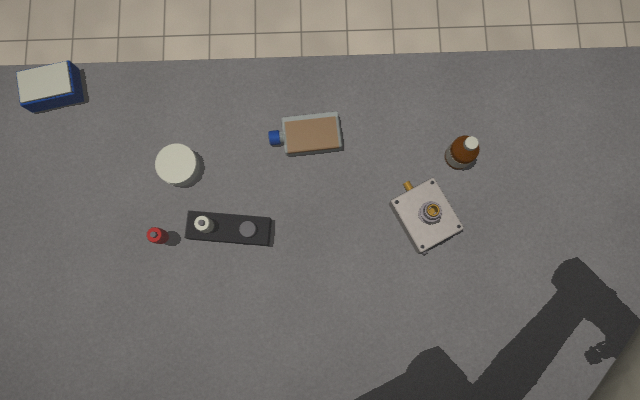

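The white filter is at top (203,224) and side (258,286). The look-alike is the red filter at top (156,235) and side (224,332), which isn't meant. The coupler is at top (431,211) and side (392,175). I'll check both in one close crop.

```bash
python3 - <<'E'
from h import *
t=cam('top'); s=cam('side')
crops=[(t,(385,170,80,60)),(s,(350,155,80,60)),(t,(170,195,80,60)),(s,(225,255,80,60))]
ims=[cv2.resize(d['img'][y:y+h,x:x+w,::-1],None,fx=5,fy=5,interpolation=cv2.INTER_CUBIC) for d,(x,y,w,h) in crops]
cv2.imwrite('pics/crops.png',np.vstack([np.hstack(ims[:2]),np.hstack(ims[2:])]))
for q in('filter_mid','sleeve','unit','stand','blank'):
  for n in('top','side'):
    for r in regions_of(q,n)[:2]:
      m=np.array(r['region']); v,u=np.nonzero(m); print(q,n,round(r['score'],2),r['box'],u.mean().round(1),v.mean().round(1),cv2.minAreaRect(np.c_[u,v].astype(np.float32)))
E
```

```text
filter_mid top 0.65 [195.8, 217.3, 18.7, 17.1] 203.9 224.1 ((204.00001525878906, 224.00001525878906), (19.798988342285156, 15.55634880065918), 45.0)
filter_mid top 0.51 [147.0, 225.7, 22.3, 20.2] 156.9 235.3 ((157.00001525878906, 235.5), (21.81971549987793, 16.127614974975586), 18.434947967529297)
filter_mid side 0.83 [248.9, 270.3, 22.5, 33.7] 258.3 286.5 ((258.2524719238281, 286.5247497558594), (33.13473892211914, 18.507692337036133), 84.2894058227539)
filter_mid side 0.81 [207.5, 311.4, 28.3, 42.0] 223.5 331.9 ((223.94705200195312, 333.51177978515625), (41.759117126464844, 20.499929428100586), 77.47119140625)
sleeve top 0.58 [194.1, 218.0, 18.3, 16.0] 203.5 223.6 ((203.70004272460938, 223.60003662109375), (18.782970428466797, 14.758047103881836), 26.56505012512207)
sleeve top 0.48 [419.6, 203.8, 21.9, 19.1] 427.7 212.2 ((429.2846984863281, 211.9034881591797), (19.48965072631836, 15.19770622253418), 50.710594177246094)
sleeve side 0.55 [385.3, 164.7, 15.0, 16.7] 391.4 172.2 ((391.137939453125, 171.84481811523438), (16.19386863708496, 10.795912742614746), 4.763641834259033)
unit top
[... 253 characters left out ...]
2807617, 35.790435791015625), 5.440331935882568)
stand top 0.82 [185.9, 214.6, 84.7, 30.0] 229.6 228.2 ((227.84088134765625, 227.86941528320312), (84.84223937988281, 28.768342971801758), 4.864514350891113)
stand side 0.79 [229.2, 255.9, 90.4, 74.7] 276.1 296.2 ((277.1644592285156, 292.01190185546875), (40.790069580078125, 99.96658325195312), 55.491477966308594)
blank top 0.53 [240.0, 220.4, 15.6, 18.9] 247.3 228.4 ((247.0, 228.5), (15.0, 16.0), 90.0)
blank side 0.64 [231.6, 255.0, 90.4, 76.8] 275.8 296.1 ((276.7673034667969, 292.15869140625), (40.785579681396484, 100.83728790283203), 55.7131233215332)
blank side 0.51 [285.2, 264.6, 19.7, 16.0] 295.6 270.1 ((295.5, 270.0), (16.0, 19.0), 90.0)
```

View pics/crops.png

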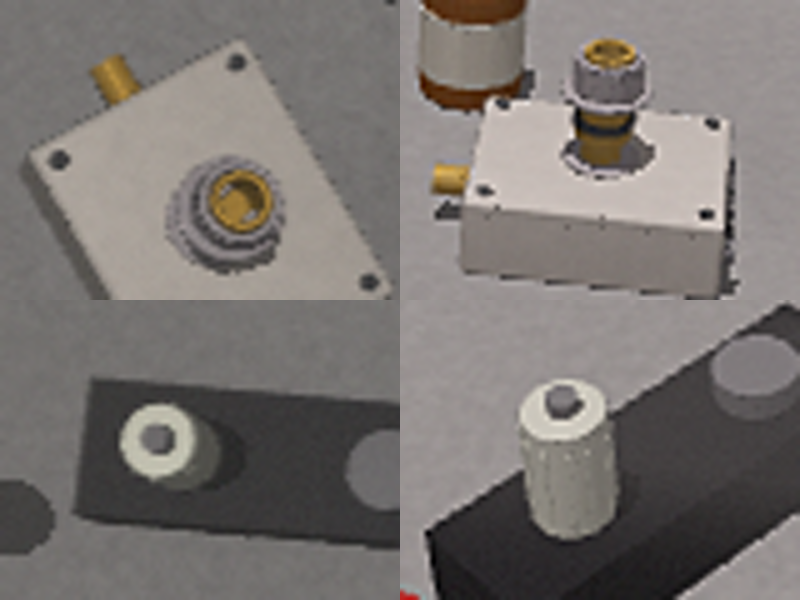

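The white filter is confirmed standing in the stand, with the grey blank beside it. The coupler mouth is at about top (433,210.4) and side (392,165.4).

```bash
python3 - <<'E'
from h import *
t=cam('top'); s=cam('side')
def tri(a,b):
    o1,v1=ray(t,a);o2,v2=ray(s,b);k=np.linalg.lstsq(np.c_[v1,-v2],o2-o1,rcond=None)[0]
    p,q=o1+k[0]*v1,o2+k[1]*v2; return ((p+q)/2).round(1),(p-q).round(1)
print('mouth',tri((433,210.4),(392,165.4)))
print('cap top',tri((201.4,223),(257.6,277.6)),atz(t,(201.4,223),90).round(1),atz(s,(257.6,277.6),90).round(1))
print('collar/foot side', [atz(s,(350+x/5,155+y/5),45).round(1) for x,y in((203,158),(85,103),(312,123),(84,190),(306,215))])
print('unit top corners(top)',[atz(t,(385+x/5,170+y/5),45).round(1) for x,y in((60,160),(237,62),(369,282))])
print('stand',[atz(t,p,40).round(1) for p in((188.5,210.8),(186,235.5),(272,217),(270,245))],atz(t,(247,228.4),54).round(1))
print('red',atz(t,(157,235),50).round(1),'bottle',atz(t,(463,150),100).round(1),'dish',atz(t,(177,165),44).round(1))
E
```

```text
mouth (array([ 554.4, -231.7,  100.6]), array([-0.6, -0.3, -0. ]))
cap top (array([543.5, 247.5,  82.6]), array([-0.1, -0.1, -0. ])) [542.5 245.6  90. ] [537.4 252.6  90. ]
collar/foot side [array([ 548.3, -223.1,   45. ]), array([ 626.7, -232.8,   45. ]), array([ 521.8, -288.3,   45. ]), array([ 579. , -160.2,   45. ]), array([ 481.2, -208. ,   45. ])]
unit top corners(top) [array([ 582.5, -167.5,   45. ]), array([ 623.6, -246.8,   45. ]), array([ 525.8, -297. ,   45. ])]
stand [array([576.5, 286.3,  40. ]), array([522.7, 290.7,  40. ]), array([557.9, 104.4,  40. ]), array([497.3, 109.2,  40. ])] [532.9 156.6  54. ]
red [524.4 350.2  50. ] bottle [ 680.  -302.9  100. ] dish [678.8 312.6  44. ]
```

Request:
servo_tool:
  turn:
    - [0,0,0]
    - [0,0,0]
    - [0,0,0]
    - [0,0,0]
    - [0,0,0]
  dp:
    - [0.03,0.045,0]
    - [0.035,0.045,0]
    - [0.035,0.045,0]
    - [0.035,0.045,0]
    - [0.035,0.045,0]
  fingers: [0.085,0.085,0.085,0.085,0.085]

```text
clock: 2.22
position: [452.7, -330.0, 193.6]
ee_rot: [-0.227, 0.974, -0.001, 0.0]
contact_force: [-0.0, -0.1, -0.5]
gripper_width: 85.3
```

Request:
servo_tool:
  turn:
    - [0,0,0]
    - [0,0,0]
    - [0,0,0]
    - [0,0,0]
    - [0,0,0]
  dp:
    - [0.035,0.04,0]
    - [0.035,0.04,0]
    - [0.024,0.015,-0.01]
    - [0.007,0.005,-0.01]
    - [0,0,0]
  fingers: [0.085,0.085,0.085,0.085,0.085]

```text
clock: 2.85
position: [558.0, -224.1, 172.6]
ee_rot: [-0.229, 0.973, -0.001, 0.0]
contact_force: [0.1, -0.3, 0.4]
gripper_width: 84.8
```

```bash
python3 - <<'E'
from h import *
t=cam('top'); s=cam('side'); st=read_state(); p=st['position']; print(p.round(1))
print(proj(t,p),proj(s,p))
crops=[(t,(380,165,100,75)),(s,(345,120,100,75))]
ims=[cv2.resize(d['img'][y:y+h,x:x+w,::-1],None,fx=4,fy=4,interpolation=cv2.INTER_CUBIC) for d,(x,y,w,h) in crops]
cv2.imwrite('pics/c2.png',np.hstack(ims))
E
```

```text
[ 558.  -224.8  173.8]
[437.19190778 202.88356855] [391.89864824 139.25226785]
```

View pics/c2.png

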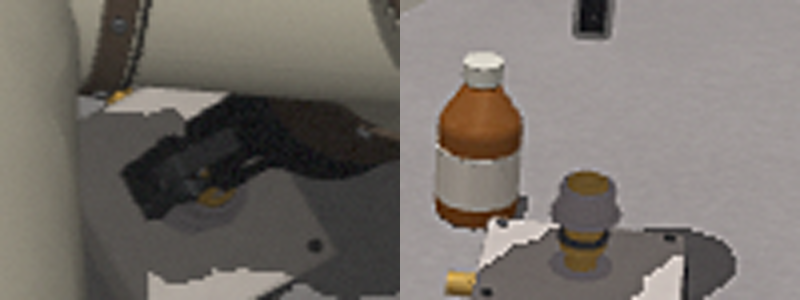

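Request:
servo_tool:
  turn:
    - [0,0,0]
    - [0,0,0]
    - [0,0,0]
    - [0,0,0]
    - [0,0,0]
  dp:
    - [-0.005,-0.0045,-0.02]
    - [0,0,-0.025]
    - [0,0,-0.025]
    - [0,0,-0.01]
    - [0,0,0]
  fingers: [0.085,0.085,0.07,0.06,0.055]

```text
clock: 3.58
position: [550.8, -235.5, 95.7]
ee_rot: [-0.225, 0.974, -0.003, 0.004]
contact_force: [-0.4, -0.3, 0.7]
gripper_width: 55.2
```

Request:
servo_tool:
  turn:
    - [0,0,0]
    - [0,0,0]
    - [0,0,0]
    - [0,0,0]
    - [0,0,0]
  dp:
    - [0.002,0.005,-0.003]
    - [0,0,0]
    - [0,0,0]
    - [0,0,0]
    - [0,0,0]
  fingers: [0.055,0.05,0.046,0.042,0.038]

```text
clock: 4.2
position: [554.9, -230.7, 96.0]
ee_rot: [-0.225, 0.974, -0.005, 0.007]
contact_force: [0.1, 0.4, 0.1]
gripper_width: 38.0
```

```bash
python3 - <<'E'
from h import *
s=cam('side'); 
for i in range(3):
  st=read_state(); print(st['position'].round(1),st['contact_force'].round(1),st['wrist_torque'].round(2),st['gripper_width'],st['ee_rot'].round(3)); get_image('side')
save(s,'c3',(345,110,100,75),6)
E
```

```text
[ 554.9 -230.8   96. ] [-0.1 -1.   0.6] [ 0.03  0.01 -0.  ] 37.766158992452276 [-0.225  0.974 -0.005  0.007]
[ 554.8 -230.8   95.9] [-0.2 -0.1  0.6] [ 0.   -0.   -0.04] 37.875223299072545 [-0.225  0.974 -0.005  0.006]
[ 554.7 -230.8   95.8] [-0.3 -0.3 -0.5] [-0.01 -0.01 -0.03] 38.038858164812716 [-0.225  0.974 -0.005  0.006]
```

View pics/c3.png

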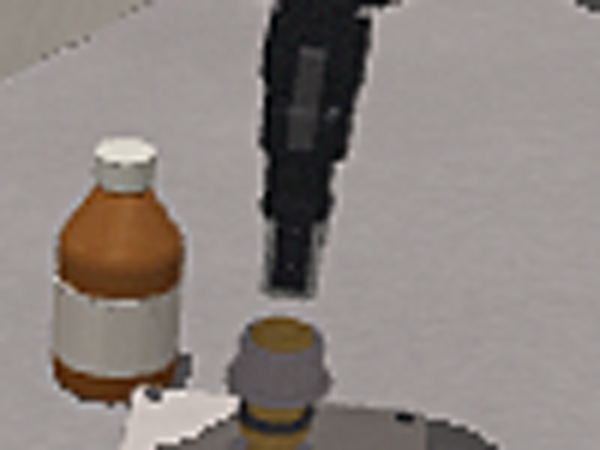

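```bash
python3 - <<'E'
from h import *
from scipy.spatial.transform import Rotation as R
s=cam('side');st=read_state();p=st['position'];r=R.from_quat(st['ee_rot']);print('z axis',r.as_matrix()[:,2].round(4),'y',r.as_matrix()[:,1].round(3))
print('corr turn',np.cross(r.as_matrix()[:,2],[0,0,-1]).round(4))
y=r.as_matrix()[:,1]; y=y if y[1]>0 else -y
for z in(90,96,100,105,110):
  print(z,proj(s,[554,-231,z]).round(1),'finger',proj(s,[p[0]+19*y[0],p[1]+19*y[1],z]).round(1),proj(s,[p[0]+29*y[0],p[1]+29*y[1],z]).round(1))
E
```

```text
z axis [ 0.0143 -0.0059 -0.9999] y [-0.438  0.899 -0.012]
corr turn [0.0059 0.0143 0.    ]
90 [391.8 169.3] finger [390.8 172.9] [390.4 174.9]
96 [392.  167.2] finger [391.  170.8] [390.6 172.8]
100 [392.1 165.8] finger [391.1 169.4] [390.8 171.3]
105 [392.3 164. ] finger [391.3 167.6] [391.  169.5]
110 [392.4 162.3] finger [391.5 165.8] [391.1 167.7]
```

```bash
python3 - <<'E'
from h import *
from scipy.spatial.transform import Rotation as R
st=read_state();p=st['position'];M=R.from_quat(st['ee_rot']).as_matrix()
ims=[]
for n,(x,y,w,h) in(('side',(330,70,130,130)),('top',(370,130,130,130))):
  d=cam(n); im=cv2.resize(d['img'][y:y+h,x:x+w,::-1],None,fx=3,fy=3,interpolation=cv2.INTER_CUBIC)
  pt=lambda q:tuple(int(v) for v in (proj(d,q)-[x,y])*3)
  for a,b,c in(([0,0,0],[0,0,-73],(0,255,0)),([0,19,-2],[0,19,-40],(0,0,255)),([0,-19,-2],[0,-19,-40],(255,0,0))):
    cv2.line(im,pt(p+M@a),pt(p+M@b),c,1)
  for z in(95,119): cv2.circle(im,pt([554,-231,z]),3,(255,0,255),1)
  ims.append(im)
cv2.imwrite('pics/c4.png',np.hstack(ims)); print(read_state()['position'])
E
```

```text
[ 554.68551837 -230.82863234   95.71118254]
```

View pics/c4.png

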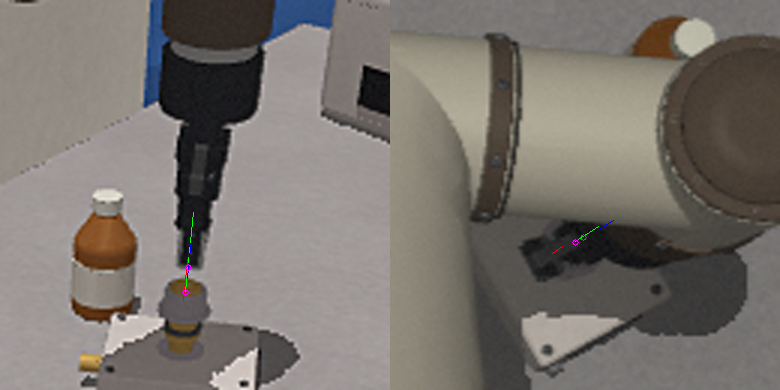

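```bash
python3 - <<'E'
from h import *
t=cam('top'); s=cam('side')
def tri(a,b):
    o1,v1=ray(t,a);o2,v2=ray(s,b);k=np.linalg.lstsq(np.c_[v1,-v2],o2-o1,rcond=None)[0]
    p,q=o1+k[0]*v1,o2+k[1]*v2; return ((p+q)/2).round(1),(p-q).round(1)
print(tri((420,216.7),(393.7,159.5)))
save(t,'c5',(395,185,70,50),10); st=read_state(); print(st['clock'],st['contact_force'].round(1))
E
```

```text
(array([ 535.6, -198.2,  137.6]), array([3. , 1.5, 0.1]))
4.65 [ 0.3 -0.2  0.3]
```

View pics/c5.png

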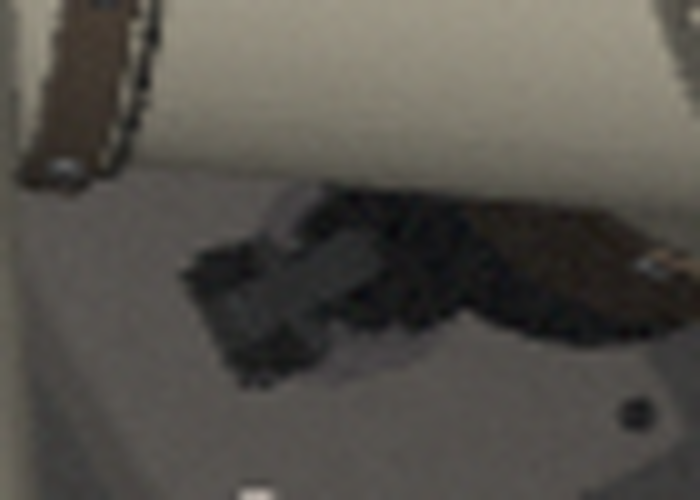

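The side view puts the fingertips above the mouth (tip at px (393,159), mouth at (392,166)), higher than the reported TCP z suggests. I'll settle it by touch: close here and read the width.

Request:
servo_tool:
  turn:
    - [0.006,0.014,0]
    - [0,0,0]
    - [0,0,0]
    - [0,0,0]
    - [0,0,0]
  dp:
    - [0,0,0]
    - [0,0,0]
    - [0,0,0]
    - [0,0,0]
    - [0,0,0]
  fingers: [0.034,0.03,0.026,0.022,0.018]

```text
clock: 5.28
position: [554.7, -230.9, 95.6]
ee_rot: [-0.225, 0.974, 0.0, -0.0]
contact_force: [-0.6, -0.0, -0.1]
gripper_width: 18.1
```

Request:
servo_tool:
  turn:
    - [0,0,0]
    - [0,0,0]
    - [0,0,0]
    - [0,0,0]
    - [0,0,0]
  dp:
    - [0,0,0]
    - [0,0,0]
    - [0,0,0]
    - [0,0,-0.01]
    - [0,0,-0.01]
  fingers: [0.065,0.065,0.065,0.065,0.05]

```text
clock: 5.9
position: [555.1, -230.9, 75.2]
ee_rot: [-0.225, 0.974, 0.0, 0.0]
contact_force: [-0.2, -0.6, -0.6]
gripper_width: 50.1
```

Request:
servo_tool:
  turn:
    - [0,0,0]
    - [0,0,0]
    - [0,0,0]
    - [0,0,0]
    - [0,0,0]
  dp:
    - [0,0,0]
    - [0,0,0]
    - [0,0,0]
    - [0,0,0]
    - [0,0,0]
  fingers: [0.045,0.04,0.036,0.032,0.028]

```text
clock: 6.52
position: [554.6, -230.8, 74.0]
ee_rot: [-0.225, 0.974, 0.0, -0.001]
contact_force: [-0.4, -0.0, 0.0]
gripper_width: 27.6
```

```bash
python3 - <<'E'
from h import *
t=cam('top'); s=cam('side')
crops=[(s,(350,120,80,80)),(t,(395,170,80,80))]
cv2.imwrite('pics/c6.png',np.hstack([cv2.resize(np.clip(d['img'][y:y+h,x:x+w,::-1].astype(float)*1.5,0,255).astype(np.uint8),None,fx=5,fy=5,interpolation=cv2.INTER_CUBIC) for d,(x,y,w,h) in crops]))
E
```

```text
(no output)
```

View pics/c6.png

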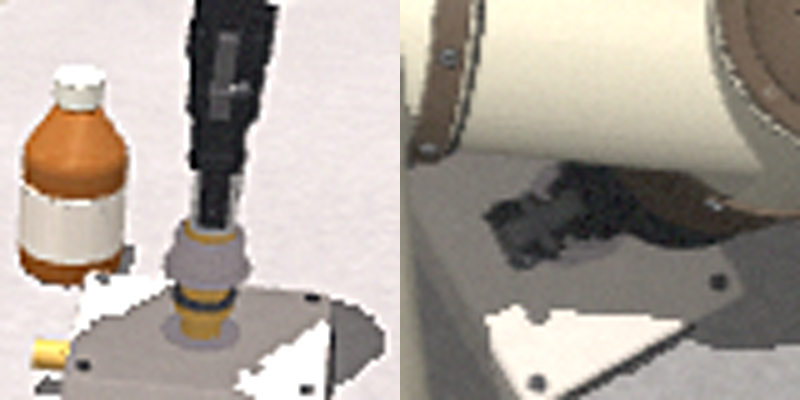

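Request:
servo_tool:
  turn:
    - [0,0,0]
    - [0,0,0]
    - [0,0,0]
    - [0,0,0]
    - [0,0,0]
  dp:
    - [0,0,0]
    - [0,0,0]
    - [0,0,0]
    - [0,0,-0.007]
    - [0,0,-0.007]
  fingers: [0.065,0.065,0.065,0.065,0.05]

```text
clock: 7.25
position: [554.9, -230.8, 59.7]
ee_rot: [-0.225, 0.974, 0.0, 0.0]
contact_force: [-0.6, -0.1, 0.1]
gripper_width: 50.2
```

Request:
servo_tool:
  turn:
    - [0,0,0]
    - [0,0,0]
    - [0,0,0]
    - [0,0,0]
    - [0,0,0]
  dp:
    - [0,0,0]
    - [0,0,0]
    - [0,0,0]
    - [0,0,0]
    - [0,0,0]
  fingers: [0.046,0.042,0.038,0.034,0.031]

```text
clock: 7.88
position: [553.3, -229.3, 59.1]
ee_rot: [-0.225, 0.974, 0.002, -0.002]
contact_force: [-0.2, -0.3, -1.0]
gripper_width: 31.8
```

Request:
servo_tool:
  turn:
    - [0,0,0]
    - [0,0,0]
    - [0,0,0]
    - [0,0,0]
    - [0,0,0]
  dp:
    - [0,0,0]
    - [0,0,0]
    - [0,0,0]
    - [0,0,0]
    - [0,0,0]
  fingers: [0.026,0.022,0.022,0.022,0.022]

```text
clock: 8.5
position: [553.4, -229.3, 59.3]
ee_rot: [-0.225, 0.974, 0.002, -0.001]
contact_force: [-0.2, 1.7, 1.3]
gripper_width: 30.9
```

Request:
servo_tool:
  turn:
    - [0,0,0]
    - [0,0,0]
    - [0,0,0.1]
    - [0,0,0.17]
    - [0,0,0.17]
  dp:
    - [0,0,0]
    - [0,0,0]
    - [0,0,0]
    - [0,0,0]
    - [0,0,0]
  fingers: [0.065,0.065,0.065,0.065,0.065]

```text
clock: 9.12
position: [554.4, -230.2, 59.3]
ee_rot: [-0.438, 0.899, 0.001, -0.001]
contact_force: [0.5, 0.2, -0.3]
gripper_width: 64.7
```

Request:
servo_tool:
  turn:
    - [0,0,0.17]
    - [0,0,0.17]
    - [0,0,0.17]
    - [0,0,0.17]
    - [0,0,0.17]
  dp:
    - [0,0,0]
    - [0,0,0]
    - [0,0,0]
    - [0,0,0]
    - [0,0,0]
  fingers: [0.065,0.065,0.065,0.065,0.065]

```text
clock: 9.75
position: [555.5, -231.1, 59.8]
ee_rot: [0.779, -0.627, 0.001, 0.0]
contact_force: [-0.3, -0.8, 0.0]
gripper_width: 65.2
```

Request:
servo_tool:
  turn:
    - [0,0,0.15]
    - [0,0,0]
    - [0,0,0]
    - [0,0,0]
    - [0,0,0]
  dp:
    - [0,0,0]
    - [0,0,0]
    - [0,0,0]
    - [0,0,0]
    - [0,0,0]
  fingers: [0.055,0.045,0.038,0.03,0.022]

```text
clock: 10.38
position: [556.4, -231.4, 60.8]
ee_rot: [0.824, -0.567, 0.002, 0.0]
contact_force: [0.1, -0.1, 0.3]
gripper_width: 30.1
```

Request:
servo_tool:
  turn:
    - [0,0,0]
    - [0,0,0]
    - [0,0,0]
    - [0,0,0]
    - [0,0,0]
  dp:
    - [0,0,0]
    - [0,0,0]
    - [0,0,0]
    - [0,0,0]
    - [0,0,0]
  fingers: [0.022,0.022,0.022,0.022,0.022]

```text
clock: 11.0
position: [556.4, -231.4, 60.8]
ee_rot: [0.824, -0.567, 0.002, 0.0]
contact_force: [-0.4, 0.4, 1.3]
gripper_width: 29.9
```

Request:
servo_tool:
  turn:
    - [0,0,0]
    - [0,0,0]
    - [0,0,0]
    - [0,0,0]
    - [0,0,0]
  dp:
    - [0,0,-0.001]
    - [0,0,-0.001]
    - [0,0,-0.001]
    - [0,0,-0.001]
    - [0,0,-0.001]
  fingers: [0.022,0.022,0.022,0.022,0.022]

```text
clock: 11.62
position: [556.4, -231.5, 59.6]
ee_rot: [0.824, -0.567, 0.003, 0.0]
contact_force: [-1.7, 1.4, 5.0]
gripper_width: 30.3
```

Request:
servo_tool:
  turn:
    - [0,0,0]
    - [0,0,0]
    - [0,0,0]
    - [0,0,0]
    - [0,0,0]
  dp:
    - [0,0,-0.002]
    - [0,0,-0.002]
    - [0,0,-0.002]
    - [0,0,-0.002]
    - [0,0,-0.002]
  fingers: [0.022,0.022,0.022,0.022,0.022]

```text
clock: 12.25
position: [556.5, -231.6, 57.3]
ee_rot: [0.825, -0.566, 0.004, 0.001]
contact_force: [-3.7, 3.2, 9.8]
gripper_width: 30.2
```

Request:
servo_tool:
  turn:
    - [0,0,0]
    - [0,0,0]
    - [0,0,0]
    - [0,0,0]
    - [0,0,0]
  dp:
    - [0,0,-0.003]
    - [0,0,-0.003]
    - [0,0,-0.003]
    - [0,0,-0.003]
    - [0,0,-0.003]
  fingers: [0.022,0.022,0.022,0.022,0.022]

```text
clock: 12.88
position: [556.7, -231.8, 53.7]
ee_rot: [0.825, -0.565, 0.006, 0.002]
contact_force: [-5.8, 4.8, 13.5]
gripper_width: 30.2
```

Request:
servo_tool:
  turn:
    - [0,0,0]
    - [0,0,0]
    - [0,0,0]
    - [0,0,0]
    - [0,0,0]
  dp:
    - [0,0,-0.0035]
    - [0,0,-0.0035]
    - [0,0,-0.0035]
    - [0,0,-0.0035]
    - [0,0,-0.0035]
  fingers: [0.022,0.022,0.022,0.022,0.022]

```text
clock: 13.5
position: [556.9, -232.0, 48.1]
ee_rot: [0.826, -0.564, 0.008, 0.003]
contact_force: [-6.9, 5.3, 20.3]
gripper_width: 30.0
```

```bash
python3 - <<'E'
from h import *
s=cam('side'); save(s,'c7',(350,130,80,75),7); st=read_state(); print(st['position'].round(1),st['contact_force'].round(1))
E
```

```text
[ 556.8 -231.9   48.2] [-6.4  5.  19.9]
```

View pics/c7.png

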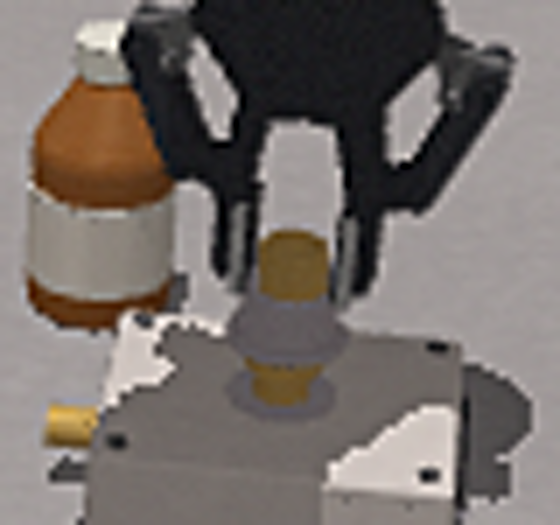

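Request:
servo_tool:
  turn:
    - [0,0,0]
    - [0,0,0]
    - [0,0,0]
    - [0,0,0]
    - [0,0,0]
  dp:
    - [0,0,-0.004]
    - [0,0,-0.004]
    - [0,0,-0.004]
    - [0,0,-0.0]
    - [0,0,0]
  fingers: [0.022,0.022,0.022,0.022,0.022]

```text
clock: 14.18
position: [556.8, -232.0, 51.5]
ee_rot: [0.827, -0.563, 0.011, 0.003]
contact_force: [0.4, -0.1, 0.0]
gripper_width: 30.3
```

The sleeve rests 9.3 mm down at zero force, so it has caught. Now I'll release and go to the filter.

Request:
servo_tool:
  turn:
    - [0,0,0]
    - [0,0,0]
    - [0,0,0]
    - [0,0,0]
    - [0,0,0]
  dp:
    - [0,0,0]
    - [0,0,0]
    - [0,0,0]
    - [0,0,0.02]
    - [0,0,0.04]
  fingers: [0.05,0.06,0.065,0.07,0.07]

```text
clock: 14.8
position: [553.5, -231.6, 106.8]
ee_rot: [0.826, -0.563, 0.006, 0.005]
contact_force: [1.4, -1.1, 0.3]
gripper_width: 69.8
```

Request:
servo_tool:
  turn:
    - [0,0,0]
    - [0,0,0]
    - [0,0,0]
    - [0,0,0]
    - [0,0,0]
  dp:
    - [0,0.02,0.05]
    - [0,0.05,0.02]
    - [0,0.06,0]
    - [0,0.06,0]
    - [0,0.06,0]
  fingers: [0.07,0.07,0.07,0.07,0.07]

```text
clock: 15.42
position: [555.3, 21.2, 181.6]
ee_rot: [0.824, -0.567, 0.009, 0.003]
contact_force: [1.6, 0.1, 0.8]
gripper_width: 70.0
```

Request:
servo_tool:
  turn:
    - [0,0,0]
    - [0,0,0]
    - [0,0,0]
    - [0,0,0]
    - [0,0,0]
  dp:
    - [0,0.05,0]
    - [0,0.04,0]
    - [0,0.03,0]
    - [0,0,0]
    - [0,0,0]
  fingers: [0.07,0.07,0.07,0.07,0.07]

```text
clock: 16.05
position: [554.2, 149.0, 180.2]
ee_rot: [0.826, -0.564, 0.008, 0.004]
contact_force: [0.1, 0.3, -0.3]
gripper_width: 69.7
```

```bash
python3 - <<'E'
from h import *
from scipy.spatial.transform import Rotation as R
t=cam('top'); s=cam('side'); st=read_state(); p=st['position']; r=R.from_quat(st['ee_rot']).as_matrix()
print(st['clock'],p.round(1),r.round(3).tolist(),'corr turn',np.cross(r[:,2],[0,0,-1]).round(4),st['joints'].round(2))
ims=[cv2.resize(d['img'][y:y+h,x:x+w,::-1],None,fx=6,fy=6,interpolation=cv2.INTER_CUBIC) for d,(x,y,w,h) in ((s,(365,145,50,60)),(s,(365,145,50,60)))]
cv2.imwrite('pics/c8.png',ims[0])
for n in('top','side'): print([(x['box'],round(x['score'],2)) for x in search_frame('filter_mid',n)])
# relative measures in side camera
print('mouth side at z101',atz(s,(392,165.5),101),'cap@90 side',atz(s,(257.6,277.6),90))
E
```

```text
16.15 [554.4 148.5 180.3] [[0.363, -0.932, 0.01], [-0.932, -0.363, -0.016], [0.018, -0.003, -1.0]] corr turn [0.0159 0.0097 0.    ] [ 0.56  0.31 -0.15  0.02 -1.11 -0.19]
[([194.9, 215.2, 19.6, 20.5], 0.7), ([248.7, 218.6, 7.9, 16.1], 0.69), ([149.9, 231.0, 19.9, 13.8], 0.64)]
[([210.3, 310.8, 24.1, 43.3], 0.84), ([248.4, 273.6, 20.5, 29.8], 0.66)]
mouth side at z101 [ 554.11212264 -230.53843853  101.        ] cap@90 side [537.4354148  252.57208361  90.        ]
```

View pics/c8.png

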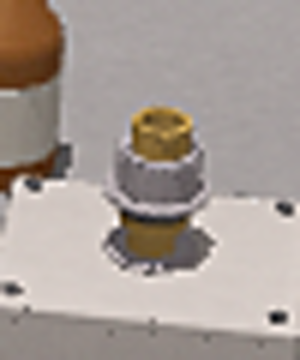

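The crop shows the sleeve back with the brass mouth exposed above it, so the coupler is cocked. Now over the filter.

Request:
servo_tool:
  turn:
    - [0.016,0.01,0]
    - [0,0,0]
    - [0,0,0]
    - [0,0,0]
    - [0,0,0]
  dp:
    - [-0.005,0.04,0]
    - [-0.006,0.04,0]
    - [0,0.015,0]
    - [0,0,0]
    - [0,0,0]
  fingers: [0.07,0.07,0.07,0.07,0.07]

```text
clock: 16.88
position: [544.0, 240.9, 181.0]
ee_rot: [0.823, -0.567, -0.0, -0.0]
contact_force: [0.4, -1.5, 0.8]
gripper_width: 69.4
```

Request:
servo_tool:
  turn:
    - [0,0,0]
    - [0,0,0]
    - [0,0,0]
    - [0,0,0]
    - [0,0,0]
  dp:
    - [0,0.006,-0.04]
    - [0,0.001,-0.03]
    - [0,0,-0.02]
    - [0,0,-0.01]
    - [0,0,0]
  fingers: [0.07,0.07,0.07,0.07,0.07]

```text
clock: 17.5
position: [545.7, 242.9, 80.2]
ee_rot: [0.822, -0.57, 0.001, -0.001]
contact_force: [1.2, 0.7, 0.9]
gripper_width: 69.9
```

```bash
python3 - <<'E'
from h import *
t=cam('top'); s=cam('side'); st=read_state(); print(st['position'].round(1),st['contact_force'].round(1))
ims=[cv2.resize(d['img'][y:y+h,x:x+w,::-1],None,fx=4,fy=4,interpolation=cv2.INTER_CUBIC) for d,(x,y,w,h) in ((s,(210,200,100,130)),(t,(155,160,100,130)))]
cv2.imwrite('pics/c9.png',np.hstack(ims))
E
```

```text
[546.4 243.6  81.3] [0.8 1.  0.4]
```

View pics/c9.png

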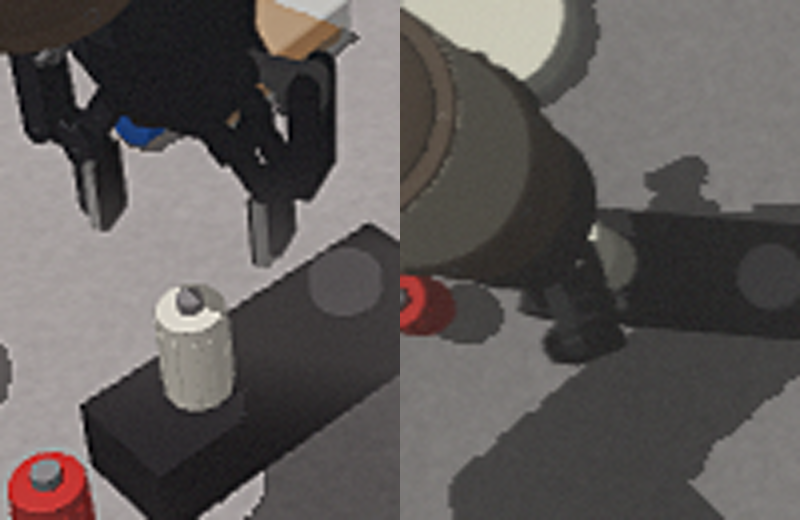

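Request:
servo_tool:
  turn:
    - [0,0,0]
    - [0,0,0]
    - [0,0,0]
    - [0,0,0]
    - [0,0,0]
  dp:
    - [-0.003,0.003,-0.02]
    - [0,0,-0.02]
    - [0,0,-0.012]
    - [0,0,-0.005]
    - [0,0,0]
  fingers: [0.07,0.07,0.07,0.065,0.06]

```text
clock: 18.23
position: [547.2, 248.9, 28.6]
ee_rot: [0.822, -0.569, 0.003, -0.008]
contact_force: [0.7, -0.1, -0.6]
gripper_width: 59.8
```

Request:
servo_tool:
  turn:
    - [0,0,0]
    - [0,0,0]
    - [0,0,0]
    - [0,0,0]
    - [0,0,0]
  dp:
    - [0,0,0]
    - [0,0,0]
    - [0,0,0]
    - [0,0,0]
    - [0,0,0]
  fingers: [0.05,0.042,0.036,0.03,0.022]

```text
clock: 18.85
position: [547.7, 249.3, 30.5]
ee_rot: [0.822, -0.569, 0.004, -0.009]
contact_force: [-0.2, -0.1, 0.1]
gripper_width: 30.1
```

Request:
servo_tool:
  turn:
    - [0,0,0]
    - [0,0,0]
    - [-0.01,0.017,0]
    - [0,0,-0.17]
    - [0,0,-0.17]
  dp:
    - [0,0,0]
    - [0,0,0]
    - [0,0,-0.005]
    - [0,0,0]
    - [0,0,0]
  fingers: [0.045,0.05,0.055,0.06,0.06]

```text
clock: 19.48
position: [548.5, 249.8, 24.5]
ee_rot: [0.71, -0.704, -0.001, 0.0]
contact_force: [-0.2, -0.6, 0.5]
gripper_width: 60.1
```

Request:
servo_tool:
  turn:
    - [0,0,-0.17]
    - [0,0,-0.17]
    - [0,0,-0.17]
    - [0,0,-0.17]
    - [0,0,-0.17]
  dp:
    - [0,0,0]
    - [0,0,0]
    - [0,0,0]
    - [0,0,0]
    - [0,0,0]
  fingers: [0.06,0.06,0.06,0.06,0.06]

```text
clock: 20.1
position: [549.2, 250.2, 21.9]
ee_rot: [-0.343, 0.939, 0.001, -0.002]
contact_force: [-0.4, -0.2, 0.2]
gripper_width: 59.9
```

Request:
servo_tool:
  turn:
    - [0,0,-0.17]
    - [0,0,-0.1]
    - [0,0,0]
    - [0,0,0]
    - [0,0,0]
  dp:
    - [0,0,0]
    - [0,0,0]
    - [0,0,0]
    - [0,0,0]
    - [0,0,0]
  fingers: [0.06,0.06,0.06,0.06,0.06]

```text
clock: 20.72
position: [549.6, 250.4, 20.1]
ee_rot: [-0.211, 0.978, 0.001, -0.004]
contact_force: [-0.2, -0.6, 0.5]
gripper_width: 59.8
```

Request:
servo_tool:
  turn:
    - [-0.007,0.002,0]
    - [0,0,0]
    - [0,0,0]
    - [0,0,0]
    - [0,0,0]
  dp:
    - [-0.002,-0.001,0.002]
    - [0,0,0]
    - [0,0,0]
    - [0,0,0]
    - [0,0,0]
  fingers: [0.055,0.046,0.038,0.03,0.02]

```text
clock: 21.35
position: [547.5, 249.5, 22.6]
ee_rot: [-0.211, 0.977, -0.003, -0.005]
contact_force: [-0.2, 0.5, 0.1]
gripper_width: 30.2
```

Request:
servo_tool:
  turn:
    - [0,0,0]
    - [0,0,0]
    - [0,0,0]
    - [0,0,0]
    - [0,0,0]
  dp:
    - [0,0,0]
    - [0,0,0]
    - [0,0,0.015]
    - [0,0,0.03]
    - [0,0,0.03]
  fingers: [0.02,0.02,0.02,0.02,0.02]

```text
clock: 21.98
position: [545.4, 247.8, 97.6]
ee_rot: [-0.211, 0.977, -0.004, -0.009]
contact_force: [0.3, -0.5, -2.3]
gripper_width: 30.5
```

Request:
servo_tool:
  turn:
    - [0.004,-0.007,0]
    - [0,0,0]
    - [0,0,0]
    - [0,0,0]
    - [0,0,0]
  dp:
    - [0,0,0.04]
    - [0,-0.03,0.04]
    - [0,-0.05,0.01]
    - [0,-0.06,0]
    - [0,-0.06,0]
  fingers: [0.02,0.02,0.02,0.02,0.02]

```text
clock: 22.6
position: [546.7, 47.0, 198.1]
ee_rot: [-0.215, 0.977, -0.002, 0.001]
contact_force: [0.4, 0.9, -1.2]
gripper_width: 30.3
```

Request:
servo_tool:
  turn:
    - [0,0,0]
    - [0,0,0]
    - [0,0,0]
    - [0,0,0]
    - [0,0,0]
  dp:
    - [0,-0.05,0]
    - [0,-0.05,0]
    - [0,-0.05,0]
    - [0,-0.04,0]
    - [0,-0.02,0]
  fingers: [0.02,0.02,0.02,0.02,0.02]

```text
clock: 23.22
position: [544.5, -172.6, 203.0]
ee_rot: [-0.213, 0.977, -0.002, 0.004]
contact_force: [0.7, 0.5, -1.4]
gripper_width: 30.5
```

Request:
servo_tool:
  turn:
    - [0,0,0]
    - [0,0,0]
    - [0,0,0]
    - [0,0,0]
    - [0,0,0]
  dp:
    - [0.005,-0.025,0]
    - [0.005,-0.02,-0.01]
    - [0,-0.005,-0.02]
    - [0,0,-0.015]
    - [0,0,0]
  fingers: [0.02,0.02,0.02,0.02,0.02]

```text
clock: 23.85
position: [553.5, -226.1, 157.1]
ee_rot: [-0.211, 0.977, -0.002, 0.004]
contact_force: [-0.2, 0.8, -1.5]
gripper_width: 30.5
```

```bash
cat > st.py <<'E'
from h import *
from scipy.spatial.transform import Rotation as R
st=read_state();p=st['position'];r=R.from_quat(st['ee_rot']).as_matrix()
print(round(float(st['clock']),2),p.round(1),'tilt',r[:2,2].round(4),'corr',np.cross(r[:,2],[0,0,-1]).round(4),'y',r[:2,1].round(3),'to coupler',(np.array([555.2,-228.4])-p[:2]).round(1),st['contact_force'].round(1))
E
python3 st.py
```

```text
23.85 [ 553.5 -226.1  157.1] tilt [ 0.0086 -0.0012] corr [0.0012 0.0086 0.    ] y [-0.413  0.911] to coupler [ 1.7 -2.3] [-0.2  0.8 -1.5]
```

Request:
servo_tool:
  turn:
    - [-0.004,0.012,0]
    - [0,0,0]
    - [0,0,0]
    - [0,0,0]
    - [0,0,0]
  dp:
    - [0.002,-0.002,-0.01]
    - [0,0,-0.01]
    - [0,0,-0.002]
    - [0,0,0]
    - [0,0,0]
  fingers: [0.02,0.02,0.02,0.02,0.02]

```text
clock: 24.48
position: [557.0, -227.4, 135.1]
ee_rot: [-0.213, 0.977, -0.003, -0.001]
contact_force: [-0.3, -0.0, -1.3]
gripper_width: 30.6
```

```bash
python3 st.py; python3 - <<'E'
from h import *
t=cam('top'); s=cam('side')
ims=[cv2.resize(d['img'][y:y+h,x:x+w,::-1],None,fx=6,fy=6,interpolation=cv2.INTER_CUBIC) for d,(x,y,w,h) in ((s,(360,110,60,85)),(t,(400,165,65,85)))]
cv2.imwrite('pics/c10.png',np.hstack(ims))
E
```

```text
24.48 [ 557.  -227.4  135.1] tilt [-0.0015 -0.0063] corr [ 0.0063 -0.0015  0.    ] y [-0.415  0.91 ] to coupler [-1.8 -1. ] [-0.3 -0.  -1.3]
```

View pics/c10.png

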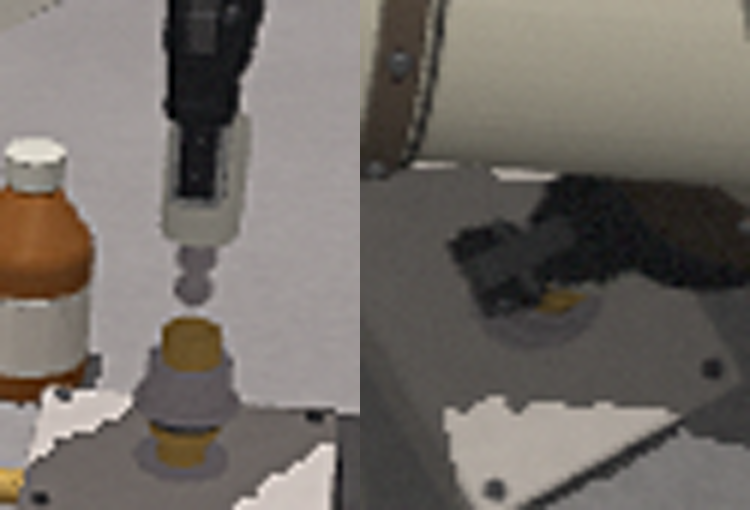

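Request:
servo_tool:
  turn:
    - [0,0,0]
    - [0,0,0]
    - [0,0,0]
    - [0,0,0]
    - [0,0,0]
  dp:
    - [-0.0008,-0.0005,-0.002]
    - [0,0,-0.003]
    - [0,0,-0.003]
    - [0,0,-0.003]
    - [0,0,-0.002]
  fingers: [0.02,0.02,0.02,0.02,0.02]

```text
clock: 25.2
position: [556.2, -228.0, 121.8]
ee_rot: [-0.212, 0.977, -0.003, -0.001]
contact_force: [0.1, -0.6, -0.5]
gripper_width: 30.6
```

```bash
python3 st.py
```

```text
25.2 [ 556.2 -228.   121.8] tilt [-0.0006 -0.0064] corr [ 0.0064 -0.0006  0.    ] y [-0.415  0.91 ] to coupler [-1.  -0.4] [ 0.1 -0.6 -0.5]
```

Request:
servo_tool:
  turn:
    - [0,0,0]
    - [0,0,0]
    - [0,0,0]
    - [0,0,0]
    - [0,0,0]
  dp:
    - [0,0,-0.002]
    - [0,0,-0.002]
    - [0,0,-0.002]
    - [0,0,-0.002]
    - [0,0,-0.002]
  fingers: [0.02,0.02,0.02,0.02,0.02]

```text
clock: 25.82
position: [556.3, -228.0, 111.0]
ee_rot: [-0.212, 0.977, -0.003, -0.001]
contact_force: [-0.1, -0.3, -1.2]
gripper_width: 30.6
```

```bash
python3 st.py
```

```text
25.82 [ 556.3 -228.   111. ] tilt [-0.0005 -0.0065] corr [ 0.0065 -0.0005  0.    ] y [-0.415  0.91 ] to coupler [-1.1 -0.4] [-0.1 -0.3 -1.2]
```

Request:
servo_tool:
  turn:
    - [0,0,0]
    - [0,0,0]
    - [0,0,0]
    - [0,0,0]
    - [0,0,0]
  dp:
    - [0,0,-0.002]
    - [0,0,-0.002]
    - [0,0,-0.002]
    - [0,0,-0.001]
    - [0,0,-0.001]
  fingers: [0.02,0.02,0.02,0.02,0.02]

```text
clock: 26.45
position: [556.3, -228.0, 102.4]
ee_rot: [-0.212, 0.977, -0.003, -0.001]
contact_force: [-1.0, -0.0, -1.6]
gripper_width: 30.7
```

```bash
python3 st.py
```

```text
26.45 [ 556.3 -228.   102.4] tilt [-0.0006 -0.0065] corr [ 0.0065 -0.0006  0.    ] y [-0.415  0.91 ] to coupler [-1.1 -0.4] [-1.  -0.  -1.6]
```

Request:
servo_tool:
  turn:
    - [0,0,0]
    - [0,0,0]
    - [0,0,0]
    - [0,0,0]
    - [0,0,0]
  dp:
    - [0,0,-0.001]
    - [0,0,-0.001]
    - [0,0,-0.001]
    - [0,0,-0.001]
    - [0,0,-0.001]
  fingers: [0.02,0.02,0.02,0.02,0.02]

```text
clock: 27.08
position: [556.7, -228.1, 99.5]
ee_rot: [-0.213, 0.977, -0.004, -0.0]
contact_force: [-2.1, 1.5, 3.9]
gripper_width: 30.5
```

Request:
servo_tool:
  turn:
    - [0,0,0]
    - [0,0,0]
    - [0,0,0]
    - [0,0,0]
    - [0,0,0]
  dp:
    - [0,0,-0.001]
    - [0,0,-0.001]
    - [0,0,-0.001]
    - [0,0,-0.001]
    - [0,0,-0.001]
  fingers: [0.02,0.02,0.02,0.02,0.02]

```text
clock: 27.7
position: [556.9, -228.1, 95.1]
ee_rot: [-0.213, 0.977, -0.004, 0.0]
contact_force: [-1.9, 2.8, 8.9]
gripper_width: 30.7
```

Request:
servo_tool:
  turn:
    - [0,0,0]
    - [0,0,0]
    - [0,0,0]
    - [0,0,0]
    - [0,0,0]
  dp:
    - [0,0,-0.0015]
    - [0,0,-0.002]
    - [0,0,-0.002]
    - [0,0,0]
    - [0,0,0]
  fingers: [0.02,0.02,0.02,0.02,0.02]

```text
clock: 28.32
position: [557.0, -228.2, 95.3]
ee_rot: [-0.214, 0.977, -0.005, 0.0]
contact_force: [-1.8, 0.4, 2.8]
gripper_width: 30.3
```

```bash
python3 st.py; python3 - <<'E'
from h import *
s=cam('side')
c=s['img']
for v in range(146,196): 
    u=round(392-(v-165)*.08); print(v,c[v,u].tolist(),end=' ' if v%4 else '\n')
E
```

```text
28.32 [ 557.  -228.2   95.3] tilt [ 0.0026 -0.0096] corr [0.0096 0.0026 0.    ] y [-0.418  0.908] to coupler [-1.8 -0.2] [-1.8  0.4  2.8]
146 [25, 25, 28] 147 [20, 24, 28] 148 [27, 26, 29]
149 [21, 22, 25] 150 [23, 24, 26] 151 [24, 21, 27] 152 [25, 23, 27]
153 [25, 22, 26] 154 [22, 20, 24] 155 [28, 26, 30] 156 [25, 25, 26]
157 [16, 21, 24] 158 [40, 36, 40] 159 [97, 96, 95] 160 [128, 123, 115]
161 [122, 118, 111] 162 [124, 121, 112] 163 [123, 120, 112] 164 [125, 121, 114]
165 [128, 124, 118] 166 [83, 73, 72] 167 [109, 83, 37] 168 [99, 79, 48]
169 [97, 93, 99] 170 [94, 87, 91] 171 [94, 87, 89] 172 [96, 89, 91]
173 [95, 89, 91] 174 [95, 89, 92] 175 [94, 86, 89] 176 [92, 86, 90]
177 [96, 90, 98] 178 [105, 82, 49] 179 [110, 85, 41] 180 [72, 59, 40]
181 [30, 33, 40] 182 [77, 64, 43] 183 [114, 89, 45] 184 [105, 82, 43]
185 [102, 80, 42] 186 [106, 81, 40] 187 [106, 80, 38] 188 [88, 86, 93]
189 [89, 80, 84] 190 [101, 96, 94] 191 [111, 105, 99] 192 [110, 104, 100]
193 [109, 101, 99] 194 [108, 102, 97] 195 [108, 104, 100]
```

Request:
servo_tool:
  turn:
    - [0,0,0]
    - [0,0,0]
    - [0,0,0]
    - [0,0,0]
    - [0,0,0]
  dp:
    - [0,0,0.001]
    - [0,0,0.001]
    - [0,0,0.001]
    - [0,0,0.001]
    - [0,0,0.001]
  fingers: [0.02,0.02,0.02,0.02,0.02]

```text
clock: 29.0
position: [556.8, -228.1, 97.6]
ee_rot: [-0.214, 0.977, -0.004, -0.0]
contact_force: [1.6, -2.6, -4.9]
gripper_width: 30.4
```

The plug resists the pull at about 3 mm below poppet contact, so it is locked. I'll release and rise.

Request:
servo_tool:
  turn:
    - [0,0,0]
    - [0,0,0]
    - [0,0,0]
    - [0,0,0]
    - [0,0,0]
  dp:
    - [0,0,0]
    - [0,0,0]
    - [0,0,0]
    - [0,0,0]
    - [0,0,0]
  fingers: [0.02,0.04,0.05,0.06,0.07]

```text
clock: 29.62
position: [557.7, -228.4, 98.7]
ee_rot: [-0.214, 0.977, -0.005, 0.0]
contact_force: [0.3, 0.2, 0.1]
gripper_width: 70.0
```

Request:
servo_tool:
  turn:
    - [0,0,0]
    - [0,0,0]
    - [0,0,0]
    - [0,0,0]
    - [0,0,0]
  dp:
    - [0,0,0.01]
    - [0,0,0.03]
    - [0,0,0.05]
    - [0,0.03,0.05]
    - [0,0.06,0]
  fingers: [0.07,0.07,0.07,0.07,0.07]

```text
clock: 30.25
position: [557.4, -139.5, 245.6]
ee_rot: [-0.211, 0.977, -0.005, 0.001]
contact_force: [-0.2, 1.1, -1.4]
gripper_width: 70.2
```

Request:
servo_tool:
  turn:
    - [0,0,0]
    - [0,0,0]
    - [0,0,0]
    - [0,0,0]
    - [0,0,0]
  dp:
    - [0,0.05,0]
    - [0,0.05,0]
    - [0,0.03,0]
    - [0,0,0]
    - [0,0,0]
  fingers: [0.07,0.07,0.07,0.07,0.07]

```text
clock: 30.88
position: [557.6, -2.8, 251.6]
ee_rot: [-0.213, 0.977, -0.005, 0.006]
contact_force: [-0.1, -0.1, 0.3]
gripper_width: 70.2
```

```bash
python3 st.py; python3 - <<'E'
from h import *
s=cam('side'); t=cam('top')
for n in('side','top'):
  for q in('filter_mid','sleeve'):
    for r in regions_of(q,n)[:3]:
      v,u=np.nonzero(np.array(r['region'])); print(n,q,round(r['score'],2),np.round(r['box'],1),u.mean().round(1),v.mean().round(1))
print('expected cap top px at H 0..12, side/top',[ (proj(s,[554,-231,45+h+25+82]).round(1),proj(t,[554,-231,45+h+25+82]).round(1)) for h in(0,12)])
c=s['img']
def cls(p):
    r,g,b=map(int,p); return 'W' if min(r,g,b)>150 and max(r,g,b)-b<25 else 'B' if r-b>35 else 'k' if r<60 else '.'
for v in range(135,192): print(v,''.join(cls(c[v,u]) for u in range(370,416)))
E
```

```text
30.88 [557.6  -2.8 251.6] tilt [ 0.0137 -0.0082] corr [0.0082 0.0137 0.    ] y [-0.416  0.909] to coupler [  -2.4 -225.6] [-0.1 -0.1  0.3]
side filter_mid 0.79 [209.1 308.2  27.   49.7] 223.6 331.6
side filter_mid 0.69 [385.  142.9  18.   25.7] 392.5 152.9
side filter_mid 0.28 [288.1 264.7  20.4  15. ] 296.3 270.0
side sleeve 0.7 [383.1 164.9  19.2  13.4] 390.9 172.1
top filter_mid 0.8 [428.2 198.   19.3  19.5] 436.4 207.0
top sleeve 0.52 [420.  202.1  22.1  22.6] 427.5 213.8
expected cap top px at H 0..12, side/top [(array([393.9, 147. ]), array([438.1, 206.6])), (array([394.3, 142.5]), array([439.4, 205.7]))]
135 WWWWWWWWWWWWWWWWWWWWWWWWWWWWWWWWWWWWWWWWW.WW.W
136 .....WWWWWWWWWWWWWWWWWWWWW.WWWWWWWWWWWWWWWWWWW
137 .WWWWWWWWWWWWWWWWWWWWW.WWWWWWWWWWWWWWWWWWWWWWW
138 .W.WWWWWWWWWWWWWWWWWWWWWWWWWWWWWWWWWWWWWWWWWWW
139 .WWWWWWWWWWWWWWWWWWWWWWWWWWWWWWWW.WWWWWWW..WWW
140 .W.....WWWWWWWWWWW.W.WW..WWWWWWWWWW..WWWWWWWWW
141 BWWWWWWW..W..WWWW...WW.....WWWWWWWWWWW.WW.WWWW
142 BWWWWWWWWW....WW.WWWW.....WWW.WWWWWWWWWWWWWWWW
143 B.WWWWWWWW.WWWW..WWWW.k.kk.WWW.WWWWWWWWWWWWWWW
144 BB.WWWWWW..WWWWW.W
[... 1725 characters left out ...]
WWWWW.k.BBBBBBBBBk.WWWWWWWWWWWWW..WW.
179 WWWWWWWWWWWWWW.kkBBBBBBBBkkWWWWWWWWWWWWWWk..WW
180 WWWWWWWWWWWWWW.kkkkk....kkk..WWWWWWWWWWWWW..WW
181 WWWWWWWWWWWWWWWB.kkkkkkkkk.....WWWWWWWWWWWWWWW
182 WWWWWWWWWWWWWWW.BBB.....BB......WWWWWWWWWWWWWW
183 WWWWWWWWWWWWW....BBBBBBBB.......WWWWWWWWWWWWWW
184 WWWWWWWWWWWWW...BBBBBBBB........WWWWWWWWWWWWWW
185 WWWWWWWWWWWW....BBBBBBBB.......WWWWWWWWWWWWWWW
186 WWWWWWWWWWWW.WW..BBBBBBB.......WWWWWWWWWWWWWWW
187 WWWWWWWWWWWWW.WW..BBBB........WWWWWWWWWWWWWWWW
188 WWWWWWWWWWWWWW.WWW...........WWWWWWWWWWWWWWWWW
189 WWWWWWWWWWWWWWW..WWWWWWW...WWWWWWWWWWWWWWWWWW.
190 WWWWWWWWWWWWWWWWWWW.....WWWWWWWWWWWWWWWWWWWWW.
191 WWWWWWWWWWWWWWWWWWWWWWWWWWWWWWWWWWWWWWWWWWWWW.
```

```bash
python3 -c "from bench import job_done; print(job_done())"
```

```text
the job is handed in; nothing more can be done
None
```

The white filter is plugged into the coupler and locked, as far as my checks show. I let go of it, moved the arm clear and handed the job in at about 31 s. No verdict is reported.

- **Coupler position:** I found the coupler's axis by gripping the sleeve ring in two directions.
- **Sleeve:** I pushed it down with the reported force at about 20 N. After I eased off, it stayed 9.3 mm back with no force on it, and a close picture showed it cocked.
- **Plug:** I gripped the filter in two directions to centre it, carried it over and pushed it down. It met the sprung stop and went about 5 mm farther; reported forces stayed under 10 N.
- **Lock:** a light pull of about 5 N after insertion was resisted. The last side image, read by pixel values because the 12 viewable pictures were used up, has the filter upright on the coupler. The sleeve is back at about its starting height.

**What disagreed:**
- **TCP height:** the reported height was about 30 mm below where the pictures showed the fingertips, so I set all heights by touch.
- **Finger opening:** it read about 30 mm on parts 32 to 35 mm wide.
- **Cameras:** the two views differed by up to about 8 mm, and touch settled the difference.
- **Sleeve travel:** I could not read the sleeve's value directly, so that it is fully forward rests on those pixels and the pull test.

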